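Lay the pipette canister down on the mat

TASK

The open square aluminium pipette canister stands upright just beyond one end of the blue mat. With your fingertips, tip it over that edge so that it lies flat and straight along the mat, with its bottom end still at that edge. Ease it all the way down so that it never drops, do not pick it up, and leave the bottles, slide box and jar where they stand.

Things in the scene. Friction and masses are not known exactly. Their poses are not given: they have to be found in the camera images.
- canister: empty open-topped aluminium canister, outside 66 x 66 mm, 170 mm tall, walls 4 mm, mouth inside 58 x 58 mm (fingertips fit in), orange band below the rim, loose, 0.2 to 0.42 kg. Origin at the centre of its underside; z runs from bottom to mouth (up at the start), -x is the side facing the mat. Tipped past about 23 degrees it falls on by itself
- canister_mouth (a point): centre of the canister's mouth, level with the rim, 170 mm above its underside; axes as the canister's
- canister_toe (a point): middle of the canister's bottom edge on the mat side (33 mm towards -x from its origin), the edge about which it tips; at the start it stands on the bench 3 to 9 mm from the mat's end edge
- mat: blue mat fixed to the bench, 200 mm (its x) x 130 mm (its y), 12 mm thick, firm; origin at the centre of its underside, x points to the end where the canister stands (roughly to the robot's left), z up. The canister is to lie along x with its mouth towards -x
- mat_edge (a point): middle of the mat's edge at that end, on its upper face (100 mm along x from the mat's centre, 12 mm up): the stop over which the canister is tipped; axes as the mat's
- dropper0: amber glass dropper bottle, 32 mm diameter, 97 mm tall, brass collar and white bulb, loose, 60 g; origin at the centre of its underside. A bystander: it must stay standing where it is (on the brass tray)
- dropper1: amber glass dropper bottle, 32 mm diameter, 97 mm tall, brass collar and white bulb, loose, 60 g; origin at the centre of its underside. A bystander: it must stay standing where it is (on the brass tray)
- dropper2: amber glass dropper bottle, 32 mm diameter, 97 mm tall, brass collar and white bulb, loose, 60 g; origin at the centre of its underside. A bystander: it must stay standing where it is (on the brass tray)
- stray_dropper: amber glass dropper bottle, 32 mm diameter, 97 mm tall, brass collar and white bulb, loose, 60 g; origin at the centre of its underside. A bystander: it must stay standing where it is (alone, beside the mat on its +y side)
- slide_box: closed white slide box 90 x 75 x 30 mm, loose, beside the mat on its -y side; origin at the centre of its underside. A bystander: leave it where it is
- glass_jar: open glass jar 80 mm diameter, 95 mm tall, with yellow and brown seed heads in it, loose; origin at the centre of its underside. A bystander: leave it where it is
Things that resemble listed ones, but are neither listed nor needed, are in the scene too. There is more than one size of the canister; the one meant has the size given above. Several things have the shape of the mat; the one meant has the colours described above.

How it is judged:
By the outcome, as a careful person would: the job done as asked, in the order asked, and still so for the second after the job is handed in, with the robot touching nothing.
It also fails if it takes over 64 s, if anything falls off the work surface, if the arm or the gripper's body presses on something with over 40 N, if the wrist force passes 120 N, or if a joint passes its speed limit or range.

ROBOT

A 6-joint arm with a two-finger parallel gripper is mounted at the origin on the work surface. World frame = base frame: x ahead of the robot, y to its left, z up, the work surface at z = 0. Lengths are in m, angles in rad, forces in N, time in s.
With the tool pointing down it reaches from about 0.35 to 0.975 m from the base axis. Payload 4.9 kg.
Tool frame: the origin (TCP) lies midway between the tips of the shut fingers; the grasp point (between the pads) lies 19 mm behind it; z points along the fingers, y is the direction in which the jaws open and shut (so a half turn about z gives the same grasp; the last joint's range is limited). The gripper opens to 85 mm and grips with 20 to 120 N. Pads are 22 mm wide; open, the fingers measure 114 mm over their backs; the gripper's body (76 mm by 85 mm) begins 54 mm behind the grasp point. The pads swing forward as they close: fully open they stand 13 mm farther back than shut.
Start: joints at [-1.352, 0.053, 1.613, -0, 1.476, -0.119], TCP at [0.207, -0.59, 0.231] pointing down, gripper open.
Joint ranges: [-3.01, 3.01], [-1.01, 2.22], [0.06, 2.58], [-1.02, 4.17], [0.09, 2.62], [-3.14, 3.14]. Speed limits (rad/s): [2.57, 2.57, 3.14, 3.14, 3.14, 3.14].

INTERFACE

Orientations are given as a 3x3 rotation matrix whose columns are the frame's x, y, z axes.
In Python, from plant import arm gives the robot as it stands.
- The arm moves only by the tool play_rows, never from a script. Its arguments are lists of equal length, an entry for each row: "delta_pos": the shift along the tool's x, y, z in m, a list of three; "turn": the turn, a rotation vector about the tool's x, y, z in rad, a list of three. A call has 1 to 20 rows; each row is the pose to reach, as a shift and turn from the pose commanded when the call began, along the tool's axes at that moment; what a row does not reach only later rows make up. A row lasts 1/12 s, in which the tool goes at most 41.7 mm and 7.16 degrees, less where a joint would pass 70% of its speed; a pose out of reach is approached as far as the arm can. A call with a gripper value outside its range is refused whole. "grip" is the finger opening in m, from 0 to 0.0854, set as the call begins (left out, the last holds). The fingers move at their own pace and stop on an object; the grip force is fixed at half the most. Time passes only in rows, so rows that repeat a pose let the fingers close. It gives the time, the measured TCP pose, the force and the opening at its end, in the units of the state.
- arm.get_state(): the state, without advancing time (a new reading comes with each control period).
- arm.grab_frame(name): name is "scene" or "top" or "wrist"; returns the picture (420x560x3 uint8, blue, green, red); there is no depth.
- arm.get_calibration(name): a dict with "fovy" (degrees; the focal length in pixels is half the picture's height over the tangent of half this angle, whatever the lens; pixels are square), "cx", "cy" (the principal point, pixels), "k1" (the pictures are not rectified: a ray, as slopes to the right and down, at radius r is drawn at 1 + k1 r^2 times it, then the intrinsics apply), "R" (3x3) and "t" (3): a world point X has camera coordinates R X + t. Camera axes: x right, y down, z forward; pixel columns grow to the right and rows downward; lengths in m; the calibration is good to about 2 mm. A picture is of the moment at which its call begins: read the wrist's pose just before it. get_calibration takes no time and is no camera call; for the wrist camera it gives the pose at the moment of the call.
- arm.sign_off(): hands the job in, once; it reports no verdict.
The state is a dict: "time_s": time; "joint_pos": joint angles; "joint_velocities": joint speeds; "joint_efforts": joint torques, N m; "tcp_pos": TCP position; "ee_rot": TCP orientation; "force": force on the tool from outside, world axes, zero at the start; "wrist_torque": the same for the moment, N m; "width": finger opening in m.
Only numpy, scipy, OpenCV 4.12 (cv2) and the standard library are available. Lean on these libraries where they do the work, as an engineer would, in place of code of your own. Each camera call takes 0.05 s, during which the arm holds its last target. There are 200 camera calls.

## Working session

There is one attempt and no reset: what is moved stays moved. The work goes in short steps, Python scripts to look and compute and a tool call to move; the robot and the scene stay as the last step left them, time stands still between calls to the robot, and variables do not carry over. Pictures are saved under pics/ and viewed, about 8 in all and at most 12, crops included, and the job is handed in when it is done.

Besides the shell and the picture viewer there is one more tool, called after ">>>" as name(argument=value, ...) on one line, values as JSON. play_rows: Moves the arm, as the interface text tells. Its arguments: {"type":"object","properties":{"delta_pos":{"type":"array","items":{"type":"array","items":{"type":"number"}}},"turn":{"type":"array","items":{"type":"array","items":{"type":"number"}}},"grip":{"type":"number"}},"required":["delta_pos","turn"]}

```bash
mkdir -p pics; ls
python3 - <<'E'
from plant import arm
import cv2,numpy as np
for n in("scene","top"):
    cv2.imwrite(f"pics/{n}0.png",arm.grab_frame(n)); c=arm.get_calibration(n); print(n,c)
s=arm.get_state();print(s["time_s"],s["tcp_pos"],np.round(s["ee_rot"],3))
E
```

```text
pics
scene {'fovy': 49.52015396399335, 'cx': 282.4534106374559, 'cy': 207.5910207205468, 'k1': -0.020338192981596098, 'R': array([[ 0.29785254,  0.95456504, -0.0094576 ],
       [ 0.74823898, -0.23960215, -0.61865114],
       [-0.59280881,  0.17719028, -0.78560888]]), 't': array([-0.16607727, -0.32164194,  1.6433356 ])}
top {'fovy': 42.11806922618514, 'cx': 278.6270650048967, 'cy': 207.41438465160175, 'k1': -0.1541621368909076, 'R': array([[-0.02280249, -0.99973112,  0.00421116],
       [-0.98863872,  0.0219231 , -0.14870392],
       [ 0.14857162, -0.00755413, -0.9888728 ]]), 't': array([0.01035825, 0.5483942 , 1.62385047])}
0.1 [ 0.20701427 -0.58912284  0.23018125] [[ 0.943  0.331 -0.   ]
 [ 0.331 -0.943  0.002]
 [ 0.    -0.002 -1.   ]]
```

View pics/scene0.png

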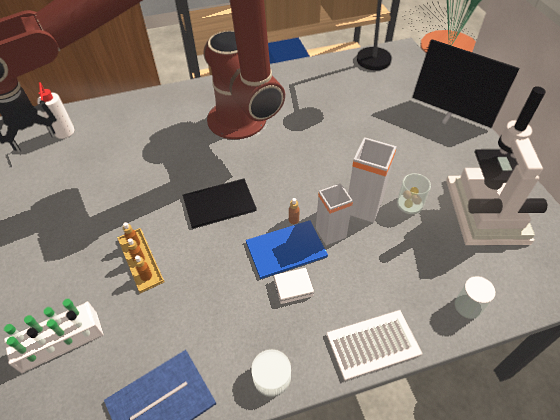

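View pics/top0.png

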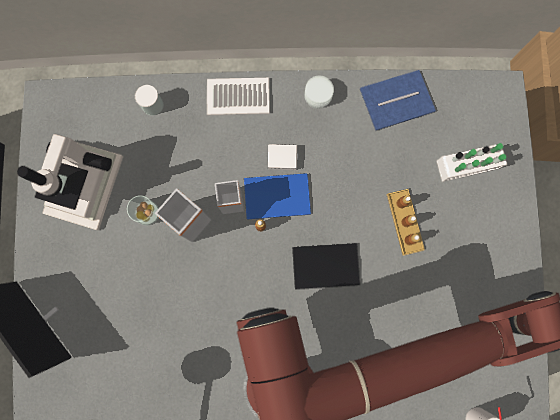

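The candidates for the canister are the small one at scene (335,215) / top (228,195), and a larger one at scene (372,180) / top (180,212). The small one stands at the blue mat's end, so it fits. For the mat, the plain bright blue at top (278,196) fits. The black one (326,266) and the dark blue one with a stick (398,100) do not. I'll confirm with an enlarged crop.

Run:
```python
import cv2,numpy as np
t=cv2.imread("pics/top0.png")[140:250,120:330]; s=cv2.imread("pics/scene0.png")[130:310,230:440]
a=cv2.resize(t,None,fx=3.8,fy=3.8,interpolation=cv2.INTER_CUBIC)
cv2.imwrite("pics/cropt.png",a)
b=cv2.resize(s,None,fx=3.3,fy=3.3,interpolation=cv2.INTER_CUBIC)
cv2.imwrite("pics/crops.png",b)
```

```text
(no output)
```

View pics/cropt.png

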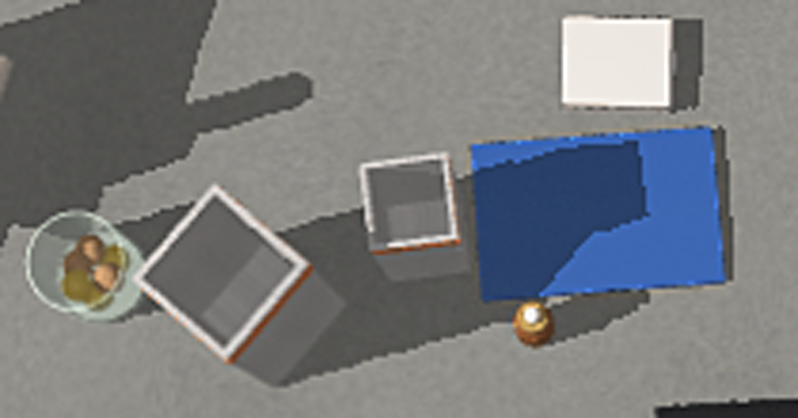

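View pics/crops.png

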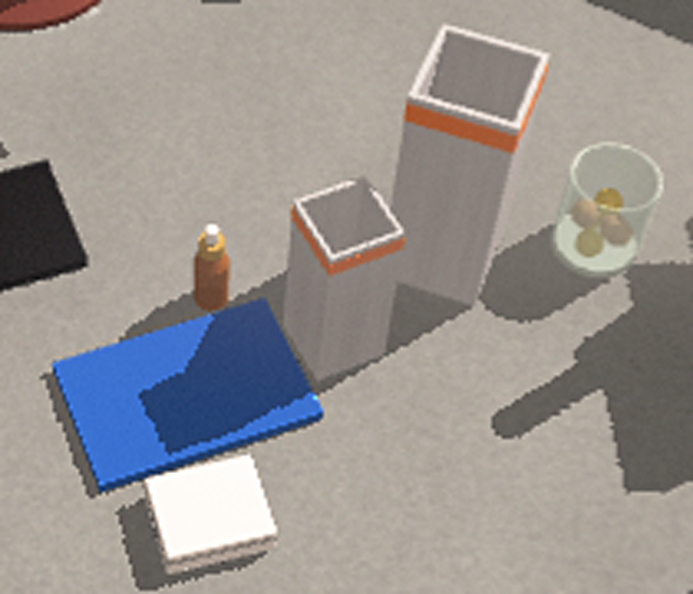

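The crops show the small canister with an orange band, next to the plain blue mat's left end. In cropt.png its rim corners are about (360,163), (448,154), (460,242) and (372,252). The mat's corners are (470,143), (713,127), (725,284) and (482,301).

```bash
cat > h.py <<'E'
import numpy as np
from scipy.optimize import brentq
def ray(c,u,v):
    f=210/np.tan(np.radians(c["fovy"])/2); p=np.array([(u-c["cx"])/f,(v-c["cy"])/f]); rd=np.hypot(*p)
    r=brentq(lambda r:r*(1+c["k1"]*r*r)-rd,0,1.2); p=p*(r/rd if rd>0 else 1)
    return -c["R"].T@c["t"], c["R"].T@np.array([*p,1])
def at(c,u,v,z):
    o,d=ray(c,u,v); return o+d*(z-o[2])/d[2]
def proj(c,X):
    x=c["R"]@X+c["t"]; p=x[:2]/x[2]; p=p*(1+c["k1"]*(p@p)); f=210/np.tan(np.radians(c["fovy"])/2)
    return p*f+[c["cx"],c["cy"]]
E
python3 - <<'E'
from plant import arm
from h import *
t=arm.get_calibration("top"); s=arm.get_calibration("scene")
T=lambda L,z:np.array([at(t,u/3.8+120-.37,v/3.8+140-.37,z) for u,v in L])
S=lambda L,z:np.array([at(s,u/3.3+230-.35,v/3.3+130-.35,z) for u,v in L])
def rep(n,P):
    print(n,"c",P.mean(0).round(4),"sides",[np.linalg.norm(P[i]-P[i-1]).round(3) for i in range(4)],
     "ang",[np.degrees(np.arctan2(*(P[i]-P[i-1])[1::-1])).round(1) for i in range(4)])
rep("mat T",T([(470,143),(713,127),(725,284),(482,301)],.012))
rep("mat S",S([(53,366),(267,299),(322,410),(102,488)],.012))
rep("can T",T([(360,163),(448,154),(460,242),(372,252)],.17))
rep("can S",S([(292,207),(360,181),(404,240),(330,263)],.17))
print("can bottom near corners T",T([(388,280),(470,272)],0),"S",S([(320,380),(384,350)],0))
rep("bigcan T .24",T([(137,279),(215,185),(312,266),(233,361)],.24))
rep("bigcan S .24",S([(410,95),(443,27),(548,57),(517,128)],.24))
print("jar",T([(75,262)],.095),S([(616,185)],.095),"drop",T([(533,316)],.09),S([(211,232)],.097))
rep("box",T([(562,16),(671,18),(671,106),(562,103)],.03))
E
```

```text
mat T c [0.5897 0.0024 0.012 ] sides [np.float64(0.132), np.float64(0.201), np.float64(0.131), np.float64(0.199)] ang [np.float64(3.5), np.float64(-87.4), np.float64(-177.5), np.float64(92.8)]
mat S c [0.5902 0.0014 0.012 ] sides [np.float64(0.129), np.float64(0.201), np.float64(0.124), np.float64(0.198)] ang [np.float64(-176.4), np.float64(93.4), np.float64(2.4), np.float64(-85.4)]
can T c [0.5737 0.1426 0.17  ] sides [np.float64(0.068), np.float64(0.066), np.float64(0.067), np.float64(0.066)] ang [np.float64(7.3), np.float64(-85.4), np.float64(-173.0), np.float64(95.3)]
can S c [0.5777 0.1385 0.17  ] sides [np.float64(0.063), np.float64(0.063), np.float64(0.069), np.float64(0.064)] ang [np.float64(-172.2), np.float64(98.3), np.float64(8.5), np.float64(-86.6)]
can bottom near corners T [[0.53993635 0.1760165  0.        ]
 [0.54509932 0.10836195 0.        ]] S [[0.60941673 0.11624466 0.        ]
 [0.5969737  0.18106142 0.        ]]
bigcan T .24 c [0.5139 0.2691 0.24  ] sides [np.float64(0.091), np.float64(0.087), np.float64(0.092), np.float64(0.087)] ang [np.float64(49.1), np.float64(-39.9), np.float64(-130.7), np.float64(139.8)]
bigcan S .24 c [0.5214 0.2678 0.24  ] sides [np.float64(0.087), np.float64(0.085), np.float64(0.088), np.float64(0.086)] ang [np.float64(-131.9), np.float64(138.6), np.float64(48.8), np.float64(-42.2)]
jar [[0.54606663 0.41324188 0.095     ]] [[0.55426925 0.40686616 0.095     ]] drop [[0.49650452 0.05468856 0.09      ]] [[0.49810502 0.05234515 0.097     ]]
box c [ 0.7136 -0.0159  0.03  ] sides [np.float64(0.074), np.float64(0.09), np.float64(0.074), np.float64(0.089)] ang [np.float64(-1.1), np.float64(-92.3), np.float64(178.4), np.float64(87.1)]
```

```bash
cat >> h.py <<'E'
from scipy.spatial.transform import Rotation as Rn
MC=np.array([.590,.002,0]); MA=np.radians(93.0)
XM=np.array([np.cos(MA),np.sin(MA),0]); YM=np.array([-XM[1],XM[0],0])
EDGE=MC+.1*XM+[0,0,.012]
def tool(yaw,tilt):   # yaw: canister x heading (deg); tool y = -canister x, tipped by tilt deg toward the mat
    a=np.radians(yaw); y=-np.array([np.cos(a),np.sin(a),0]); z=np.array([0,0,-1.]); x=np.cross(y,z)
    R=np.c_[x,y,z]; return R@Rn.from_euler('x',tilt,degrees=True).as_matrix()
def delta(st,p,R):
    R0=np.array(st["ee_rot"]); return (R0.T@(np.array(p)-st["tcp_pos"])).round(4),Rn.from_matrix(R0.T@R).as_rotvec().round(4)
E
python3 - <<'E'
from plant import arm
from h import *
s=arm.get_state(); w=arm.get_calibration("wrist"); 
print("cam in tool", np.array(s["ee_rot"]).T@(-w["R"].T@w["t"]-s["tcp_pos"]))
print(delta(s,[.585,-.04,.28],tool(93,90)))
print(delta(s,[.585,-.10,.33],tool(93,0)))
E
```

```text
cam in tool [ 7.67157156e-02 -9.71939727e-06 -1.41968454e-01]
(array([ 0.5386, -0.3929, -0.049 ]), array([1.5573, 0.224 , 0.224 ]))
(array([ 0.5188, -0.3364, -0.0991]), array([-0.0019,  0.    ,  0.2855]))
```

>>> play_rows(delta_pos=[[0.03,-0.02,-0.03],[0.06,-0.04,-0.06],[0.09,-0.06,-0.1],[0.12,-0.08,-0.1],[0.15,-0.1,-0.1],[0.18,-0.12,-0.1],[0.21,-0.14,-0.1],[0.24,-0.155,-0.1],[0.27,-0.175,-0.1],[0.3,-0.195,-0.1],[0.33,-0.215,-0.1],[0.36,-0.235,-0.1],[0.39,-0.255,-0.1],[0.42,-0.275,-0.1],[0.45,-0.29,-0.1],[0.48,-0.31,-0.1],[0.5,-0.325,-0.1],[0.519,-0.336,-0.1],[0.519,-0.336,-0.1],[0.519,-0.336,-0.1]], turn=[[0,0,0.02],[0,0,0.04],[0,0,0.06],[0,0,0.08],[0,0,0.1],[0,0,0.12],[0,0,0.14],[0,0,0.16],[0,0,0.18],[0,0,0.2],[0,0,0.22],[0,0,0.24],[0,0,0.26],[0,0,0.285],[0,0,0.285],[0,0,0.285],[0,0,0.285],[0,0,0.285],[0,0,0.285],[0,0,0.285]], grip=0.03)

```text
time_s: 1.77
tcp_pos: [0.5855, -0.0998, 0.3304]
ee_rot: [[0.998, 0.055, -0.002], [0.055, -0.998, 0.0], [-0.002, -0.0, -1.0]]
force: [-0.6, 0.5, 0.3]
width: 0.03
```

>>> play_rows(delta_pos=[[0,-0.005,0.005],[0,-0.01,0.01],[0,-0.015,0.015],[0,-0.02,0.02],[0,-0.025,0.025],[0,-0.03,0.03],[0,-0.035,0.035],[0,-0.04,0.04],[0,-0.045,0.045],[0,-0.05,0.05],[0,-0.055,0.05],[0,-0.06,0.05],[0,-0.06,0.05],[0,-0.06,0.05],[0,-0.06,0.05],[0,-0.06,0.05]], turn=[[0.11,0,0],[0.22,0,0],[0.33,0,0],[0.44,0,0],[0.55,0,0],[0.66,0,0],[0.77,0,0],[0.88,0,0],[0.99,0,0],[1.1,0,0],[1.21,0,0],[1.32,0,0],[1.43,0,0],[1.54,0,0],[1.57,0,0],[1.57,0,0]])

```text
time_s: 3.1
tcp_pos: [0.5814, -0.0413, 0.2788]
ee_rot: [[0.999, -0.005, -0.051], [0.051, 0.001, 0.999], [-0.005, -1.0, 0.001]]
force: [-0.5, 0.5, 0.1]
width: 0.0303
```

Run:
```python
from plant import arm
from h import *
import cv2
s=arm.get_state(); print(s["time_s"],np.round(s["tcp_pos"],4),np.round(s["ee_rot"],3),np.round(s["joint_pos"],2),s["width"],s["force"])
cv2.imwrite("pics/a.png",arm.grab_frame("scene"))
```

```text
3.1 [ 0.5814 -0.0413  0.2788] [[ 0.999 -0.005 -0.051]
 [ 0.051  0.001  0.999]
 [-0.005 -1.     0.001]] [-0.6   0.4   1.62  1.25  2.15  1.03] 0.030263032057475 [-0.53135832  0.52830648  0.10915257]
```

View pics/a.png

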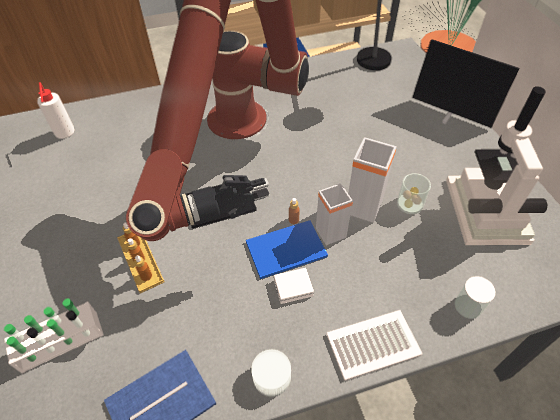

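The arm reaches the horizontal pose, but at final height the wrist, at scene (147,217), would come down near the brass tray. I'll work out the clearance to decide how far the tool may tilt.

Run:
```python
from plant import arm
from h import *
s=arm.get_state(); c=arm.get_calibration("scene"); t=arm.get_calibration("top"); R=np.array(s["ee_rot"])
for L in(0,.1,.15,.2,.25,.3): print(L,proj(c,s["tcp_pos"]-L*R[:,2]).round(0), proj(c,s["tcp_pos"]-L*R[:,2]+[0,0,.09]).round(0),proj(c,s["tcp_pos"]-L*R[:,2]-R[:,0]*.09).round(0))
print("bottles",[at(t,u,v,.11).round(3) for u,v in((405,200),(411,219),(413,238))], "tray",[at(t,u,v,.01).round(3) for u,v in((390,193),(408,189),(425,249),(405,254))])
```

```text
0 [268. 186.] [266. 160.] [256. 161.]
0.1 [227. 198.] [222. 171.] [216. 171.]
0.15 [206. 204.] [200. 178.] [196. 177.]
0.2 [184. 210.] [176. 184.] [176. 182.]
0.25 [162. 216.] [153. 190.] [155. 188.]
0.3 [140. 223.] [129. 197.] [134. 193.]
bottles [array([ 0.552, -0.376,  0.11 ]), array([ 0.495, -0.39 ,  0.11 ]), array([ 0.439, -0.393,  0.11 ])] tray [array([ 0.591, -0.354,  0.01 ]), array([ 0.603, -0.412,  0.01 ]), array([ 0.412, -0.455,  0.01 ]), array([ 0.398, -0.391,  0.01 ])]
```

Run:
```python
from plant import arm
from h import *
print(delta(arm.get_state(),[.572,.1713,.31],tool(96.5,0)))
```

```text
(array([ 0.001 , -0.0299,  0.2128]), array([-1.5688, -0.0473, -0.0497]))
```

>>> play_rows(delta_pos=[[0,-0.01,0.01],[0,-0.02,0.02],[0,-0.03,0.03],[0,-0.03,0.045],[0,-0.03,0.06],[0,-0.03,0.08],[0,-0.03,0.1],[0,-0.03,0.12],[0,-0.03,0.14],[0,-0.03,0.16],[0,-0.03,0.175],[0,-0.03,0.19],[0,-0.03,0.2],[0.001,-0.03,0.213],[0.001,-0.03,0.213],[0.001,-0.03,0.213],[0.001,-0.03,0.213]], turn=[[-0.11,-0.004,-0.004],[-0.22,-0.007,-0.007],[-0.33,-0.01,-0.01],[-0.44,-0.014,-0.014],[-0.55,-0.017,-0.017],[-0.66,-0.02,-0.02],[-0.77,-0.024,-0.024],[-0.88,-0.028,-0.028],[-0.99,-0.03,-0.03],[-1.1,-0.034,-0.034],[-1.21,-0.037,-0.037],[-1.32,-0.04,-0.04],[-1.43,-0.044,-0.044],[-1.54,-0.047,-0.047],[-1.569,-0.047,-0.05],[-1.569,-0.047,-0.05],[-1.569,-0.047,-0.05]])

```text
time_s: 4.57
tcp_pos: [0.5722, 0.1725, 0.3135]
ee_rot: [[0.993, 0.116, 0.006], [0.116, -0.993, 0.001], [0.006, -0.001, -1.0]]
force: [0.3, 0.1, 0.5]
width: 0.0297
```

Run:
```python
from plant import arm
from h import *
import cv2,pickle
s=arm.get_state(); c=arm.get_calibration("wrist"); print(s["time_s"],np.round(s["tcp_pos"],4),np.round(s["ee_rot"],3))
pickle.dump(c,open("wc.pkl","wb")); cv2.imwrite("pics/w1.png",arm.grab_frame("wrist"))
```

```text
4.5667 [0.5722 0.1725 0.3135] [[ 0.993  0.116  0.006]
 [ 0.116 -0.993  0.001]
 [ 0.006 -0.001 -1.   ]]
```

View pics/w1.png

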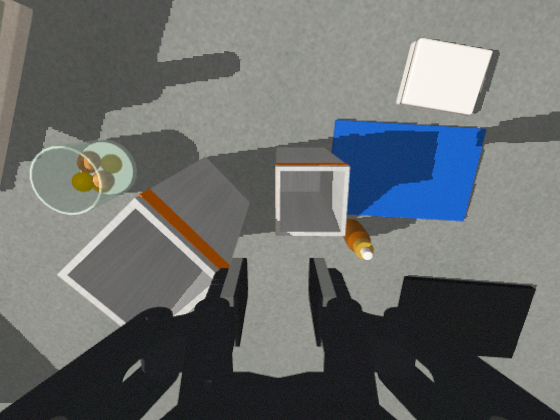

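In the wrist view the canister's rim corners are about (276,166), (349,166), (347,236) and (276,235). Visible mat corners are (336,119), (486,128) and (465,221).

Run:
```python
from h import *
import pickle,cv2
c=pickle.load(open("wc.pkl","rb")); 
P=np.array([at(c,u,v,.17) for u,v in((276,165),(349.5,165.5),(347,236.5),(275,235.5))])
print(P.mean(0).round(4),[(np.linalg.norm(P[i]-P[i-1])).round(4) for i in range(4)],[np.degrees(np.arctan2(*(P[i]-P[i-1])[1::-1])).round(1) for i in range(4)])
im=cv2.imread("pics/w1.png").astype(int); m=((im[...,0]>im[...,2]*2)&(im[...,0]>60)).astype(np.uint8)
cs,_=cv2.findContours(m,cv2.RETR_EXTERNAL,cv2.CHAIN_APPROX_NONE); k=max(cs,key=cv2.contourArea); a=cv2.approxPolyDP(k,4,True)[:,0]
for u,v in a: print(u,v,at(c,u,v,.012).round(4))
print("pred",[proj(c,MC+XM*i*.1+YM*j*.065+[0,0,.012]).round(1) for i,j in((1,-1),(1,1),(-1,1),(-1,-1))])
# rim: white mask inside window
w=(im.min(2)>200).astype(np.uint8); w[:, :262]=0; w[:,362:]=0; w[:150]=0; w[245:]=0
q=cv2.minAreaRect(cv2.findNonZero(w)); print(q)
```

```text
[0.5738 0.1413 0.17  ] [np.float64(0.067), np.float64(0.0652), np.float64(0.0675), np.float64(0.0683)] [np.float64(5.8), np.float64(-83.7), np.float64(-171.6), np.float64(95.9)]
335 120 [0.6474 0.1054 0.012 ]
332 152 [0.6057 0.1024 0.012 ]
351 167 [0.5885 0.073  0.012 ]
348 214 [0.5211 0.0649 0.012 ]
463 220 [ 0.5314 -0.101   0.012 ]
485 129 [ 0.6584 -0.0934  0.012 ]
pred [array([335.4, 118.2]), array([324.8, 212.2]), array([463. , 220.7]), array([486.3, 127.7])]
((312.0, 201.0), (68.0, 72.0), 90.0)
```

Run:
```python
from plant import arm
from h import *
print(delta(arm.get_state(),[.5708,.1718,.145],tool(96.8,0)))
```

```text
(array([-0.0023, -0.0002,  0.1679]), array([-0.0006, -0.005 , -0.0044]))
```

>>> play_rows(delta_pos=[[-0.001,0,0.03],[-0.002,0,0.06],[-0.002,0,0.09],[-0.002,0,0.11],[-0.002,0,0.125],[-0.002,0,0.14],[-0.002,0,0.155],[-0.002,0,0.168],[-0.002,0,0.168],[-0.002,0,0.168]], turn=[[0,-0.005,-0.004],[0,-0.005,-0.004],[0,-0.005,-0.004],[0,-0.005,-0.004],[0,-0.005,-0.004],[0,-0.005,-0.004],[0,-0.005,-0.004],[0,-0.005,-0.004],[0,-0.005,-0.004],[0,-0.005,-0.004]])

```text
time_s: 5.45
tcp_pos: [0.5702, 0.1709, 0.1427]
ee_rot: [[0.993, 0.117, -0.004], [0.117, -0.993, -0.0], [-0.004, -0.0, -1.0]]
force: [-0.3, -0.2, 0.1]
width: 0.03
```

Run:
```python
from plant import arm
from h import *
import cv2
s=arm.get_state(); print(s["time_s"],np.round(s["tcp_pos"],4),s["force"])
a=arm.grab_frame("top")[120:260,130:330]; b=arm.grab_frame("scene")[120:280,230:430]
cv2.imwrite("pics/g1.png",np.hstack([cv2.resize(a,(400,320)),cv2.resize(b,(400,320))]))
```

```text
5.45 [0.5702 0.1709 0.1427] [-0.32100658 -0.23743732  0.05691035]
```

View pics/g1.png

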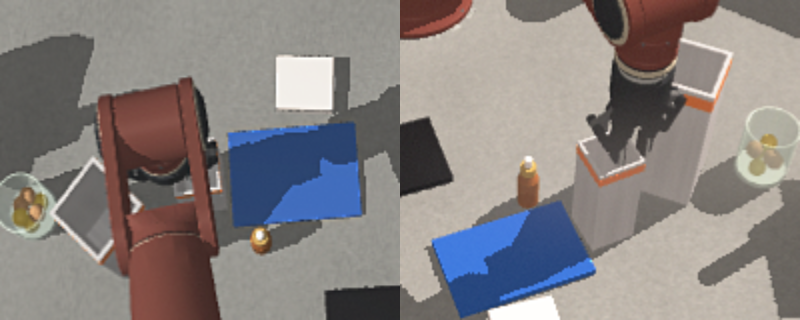

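The straddle looks right: one finger is in the mouth, the other outside the far wall, and there is no contact force. Now close on the wall.

>>> play_rows(delta_pos=[[0,0,0],[0,0,0],[0,0,0],[0,0,0]], turn=[[0,0,0],[0,0,0],[0,0,0],[0,0,0]], grip=0.008)

```text
time_s: 5.88
tcp_pos: [0.5706, 0.1721, 0.1437]
ee_rot: [[0.993, 0.118, -0.002], [0.118, -0.993, 0.0], [-0.002, -0.0, -1.0]]
force: [0.2, -0.1, -0.4]
width: 0.0081
```

>>> play_rows(delta_pos=[[0,0,0],[0,0,0],[0,0,0],[0,0,0],[0,0,0],[0,0,0]], turn=[[0,0,0],[0,0,0],[0,0,0],[0,0,0],[0,0,0],[0,0,0]], grip=0.0)

```text
time_s: 6.38
tcp_pos: [0.5705, 0.1722, 0.1436]
ee_rot: [[0.993, 0.118, -0.003], [0.118, -0.993, 0.001], [-0.003, -0.001, -1.0]]
force: [-2.2, 2.4, 3.2]
width: 0.0028
```

```bash
cat >> h.py <<'E'
D=.170-.1427
def pose(gap_or_toe,tilt,yaw=93.0,lat=0.):  # toe (x along mat from edge, z) -> TCP, R when wall is pinched
    tx,tz=gap_or_toe; a=np.radians(tilt); toe=EDGE*[1,1,0]+XM*tx+YM*lat+[0,0,tz]
    ax=np.cos(a)*XM+np.sin(a)*np.array([0,0,1]); az=-np.sin(a)*XM+np.cos(a)*np.array([0,0,1])
    return toe+ax*.064+az*(.170-D),tool(yaw,tilt)
E
python3 - <<'E'
from plant import arm
from h import *
s=arm.get_state(); print(s["time_s"],s["width"],np.round(s["tcp_pos"],4),s["force"],s["wrist_torque"])
w=s["tcp_pos"]; xc=-np.array(s["ee_rot"])[:,1]; toe=w-.064*xc; d=toe-EDGE; print("toe along/lat",d@XM,d@YM)
p,R=pose((.003,0),0); p[2]=s["tcp_pos"][2]; print(delta(s,p,R))
E
```

```text
6.3833 0.0028451573559884224 [0.5705 0.1722 0.1436] [-2.18069667  2.35188039  3.22074638] [ 0.25493496  0.25637443 -0.0221212 ]
toe along/lat 0.007148859966240046 0.006344423956717633
(array([ 0.0103,  0.0047, -0.    ]), array([-0.0008,  0.0027,  0.0663]))
```

>>> play_rows(delta_pos=[[0.001,0.0005,0],[0.002,0.001,0],[0.004,0.0015,0],[0.006,0.002,0],[0.008,0.003,0],[0.009,0.004,0],[0.0103,0.0045,0],[0.0103,0.0045,0],[0.0103,0.0045,0]], turn=[[0,0,0.008],[0,0,0.016],[0,0,0.025],[0,0,0.035],[0,0,0.045],[0,0,0.055],[0,0,0.066],[0,0,0.066],[0,0,0.066]])

```text
time_s: 7.13
tcp_pos: [0.5819, 0.169, 0.1438]
ee_rot: [[0.999, 0.052, -0.001], [0.052, -0.999, 0.001], [-0.001, -0.001, -1.0]]
force: [0.9, 3.1, 5.4]
width: 0.003
```

```bash
sed -i 's/^D=.*/D=.170-.1436/' h.py
python3 - <<'E'
from plant import arm
from h import *
s=arm.get_state(); print(s["time_s"],s["width"],np.round(s["tcp_pos"],4),s["force"])
g=.003; th=[4,8,12,16,20,24,28,32,36,40,44,48,52,56,60,63,65]
S0=np.hypot(g,.012)
for a in th:
    r=np.radians(a)
    if a<np.degrees(np.arctan(g/.012)): toe=(g,0)
    else:
        sl=S0-(S0-.007)*max(0,(a-14)/51); toe=(sl*np.sin(r),.012-sl*np.cos(r))
    p,R=pose(toe,a); d,t=delta(s,p,R); print(a,d.tolist(),t.tolist())
E
```

```text
7.1333 0.0029690054062732956 [0.5819 0.169  0.1438] [0.89669515 3.10349599 5.4300455 ]
4 [-0.0007, 0.0104, -0.004] [0.0688, 0.0009, 0.0]
8 [-0.0007, 0.0208, -0.0074] [0.1386, 0.0009, 0.0]
12 [-0.0007, 0.0315, -0.01] [0.2084, 0.0009, -0.0]
16 [-0.0007, 0.0419, -0.0123] [0.2782, 0.0009, -0.0001]
20 [-0.0007, 0.0522, -0.0141] [0.348, 0.0009, -0.0001]
24 [-0.0007, 0.0625, -0.0152] [0.4178, 0.0009, -0.0001]
28 [-0.0007, 0.073, -0.0155] [0.4876, 0.0009, -0.0002]
32 [-0.0007, 0.0835, -0.0151] [0.5575, 0.0009, -0.0002]
36 [-0.0007, 0.0939, -0.014] [0.6273, 0.0009, -0.0002]
40 [-0.0007, 0.1043, -0.0121] [0.6971, 0.0009, -0.0003]
44 [-0.0007, 0.1145, -0.0095] [0.7669, 0.0009, -0.0003]
48 [-0.0007, 0.1246, -0.0061] [0.8367, 0.0009, -0.0003]
52 [-0.0007, 0.1344, -0.0021] [0.9065, 0.0009, -0.0003]
56 [-0.0007, 0.1439, 0.0027] [0.9763, 0.0009, -0.0004]
60 [-0.0007, 0.1531, 0.0081] [1.0461, 0.0008, -0.0004]
63 [-0.0007, 0.1597, 0.0126] [1.0985, 0.0008, -0.0004]
65 [-0.0007, 0.164, 0.0159] [1.1334, 0.0008, -0.0005]
```

>>> play_rows(delta_pos=[[0,0.005,-0.002],[0,0.0104,-0.004],[0,0.0156,-0.0057],[0,0.0208,-0.0074],[0,0.026,-0.0088],[0,0.0315,-0.01],[0,0.0367,-0.0112],[0,0.0419,-0.0123],[0,0.047,-0.0133],[0,0.0522,-0.0141],[0,0.0522,-0.0141]], turn=[[0.034,0,0],[0.069,0,0],[0.104,0,0],[0.139,0,0],[0.174,0,0],[0.208,0,0],[0.243,0,0],[0.278,0,0],[0.313,0,0],[0.348,0,0],[0.348,0,0]])

```text
time_s: 8.05
tcp_pos: [0.5842, 0.115, 0.1566]
ee_rot: [[0.999, 0.046, -0.02], [0.05, -0.939, 0.341], [-0.003, -0.342, -0.94]]
force: [1.3, 1.7, 1.0]
width: 0.0033
```

Run:
```python
from plant import arm
from h import *
import cv2
s=arm.get_state(); print(s["time_s"],s["width"],np.round(s["tcp_pos"],4),s["force"],s["wrist_torque"])
p,R=pose((S:=np.hypot(.003,.012)) and (S*np.sin(np.radians(20)),.012-S*np.cos(np.radians(20))),20); print("target",p)
b=arm.grab_frame("scene")[110:290,210:430]
cv2.imwrite("pics/g2.png",cv2.resize(b,None,fx=3,fy=3,interpolation=cv2.INTER_CUBIC))
```

```text
8.05 0.0032640674877445343 [0.5842 0.115  0.1566] [1.33295017 1.71041443 0.99347093] [ 0.46354449 -0.26381898 -0.06058708]
target [0.58396793 0.11709884 0.15720579]
```

View pics/g2.png

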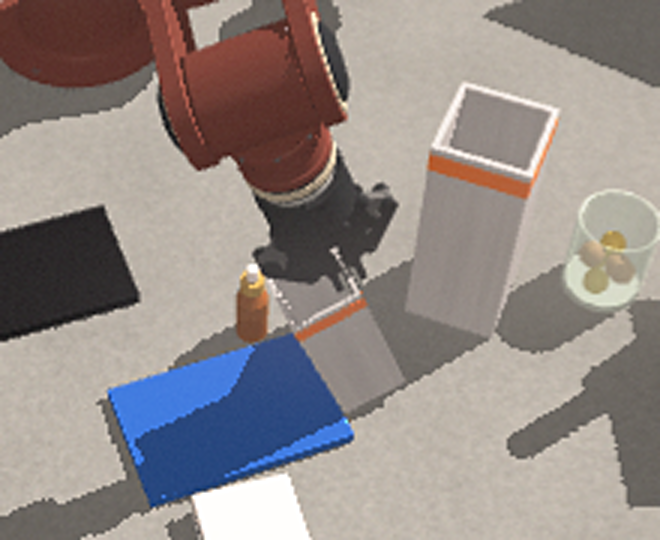

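The canister is at 20° tilt, pinched at the rim with its toe by the mat's edge. Forces are small, so I'll continue.

```bash
cat > plan.py <<'E'
from plant import arm
from h import *
import sys
s=arm.get_state(); print(s["time_s"],s["width"],np.round(s["tcp_pos"],4),s["force"].round(1))
g=.003; S0=np.hypot(g,.012)
for a in map(float,sys.argv[1:]):
    r=np.radians(a); sl=S0-(S0-.007)*max(0,(a-14)/51)
    p,R=pose((sl*np.sin(r),.012-sl*np.cos(r)),a); d,t=delta(s,p,R); print(a,d.tolist(),t.tolist())
E
python3 plan.py 24 28 32 36 40 44
```

```text
8.1 0.003098690325014456 [0.5841 0.1155 0.1566] [0.9 1.4 1.3]
24.0 [0.0, 0.0077, -0.0052] [0.0711, 0.0024, -0.0032]
28.0 [0.0, 0.0174, -0.0091] [0.1409, 0.0023, -0.0033]
32.0 [0.0, 0.0274, -0.0123] [0.2108, 0.0022, -0.0034]
36.0 [0.0001, 0.0376, -0.0148] [0.2806, 0.0021, -0.0034]
40.0 [0.0001, 0.048, -0.0165] [0.3504, 0.0019, -0.0035]
44.0 [0.0001, 0.0585, -0.0175] [0.4202, 0.0018, -0.0036]
```

>>> play_rows(delta_pos=[[0,0.004,-0.0026],[0,0.0082,-0.0052],[0,0.013,-0.0072],[0,0.0178,-0.009],[0,0.0226,-0.0107],[0,0.0275,-0.0122],[0,0.0325,-0.0135],[0,0.0376,-0.0146],[0,0.0428,-0.0155],[0,0.048,-0.0163],[0,0.0533,-0.0169],[0,0.0585,-0.0173],[0,0.0585,-0.0173]], turn=[[0.036,0,0],[0.071,0,0],[0.106,0,0],[0.141,0,0],[0.176,0,0],[0.211,0,0],[0.246,0,0],[0.281,0,0],[0.316,0,0],[0.35,0,0],[0.385,0,0],[0.42,0,0],[0.42,0,0]])

```text
time_s: 9.18
tcp_pos: [0.5864, 0.0546, 0.1514]
ee_rot: [[0.999, 0.032, -0.04], [0.051, -0.717, 0.695], [-0.007, -0.696, -0.718]]
force: [0.0, 1.0, -2.3]
width: 0.003
```

```bash
python3 plan.py 44 48 52 56 60 63 66
```

```text
9.1833 0.003030511181929918 [0.5864 0.0546 0.1514] [ 0.   1.  -2.3]
44.0 [0.0008, -0.0012, -0.0012] [-0.002, 0.0037, -0.0056]
48.0 [0.0008, 0.0084, -0.0058] [0.0678, 0.0035, -0.0057]
52.0 [0.0009, 0.0182, -0.0097] [0.1376, 0.0033, -0.0059]
56.0 [0.0009, 0.0284, -0.0129] [0.2074, 0.0031, -0.006]
60.0 [0.001, 0.0388, -0.0154] [0.2772, 0.0029, -0.0061]
63.0 [0.001, 0.0467, -0.0167] [0.3296, 0.0027, -0.0062]
66.0 [0.0011, 0.0546, -0.0177] [0.3819, 0.0026, -0.0063]
```

>>> play_rows(delta_pos=[[0,0.005,-0.002],[0,0.01,-0.0045],[0,0.015,-0.0065],[0.0005,0.02,-0.0083],[0.0005,0.0248,-0.01],[0.0005,0.03,-0.0115],[0.001,0.035,-0.0128],[0.001,0.0402,-0.014],[0.001,0.0452,-0.015],[0.001,0.0505,-0.0158],[0.001,0.0535,-0.0162],[0.001,0.0535,-0.0162]], turn=[[0.033,0,0],[0.068,0,-0.001],[0.103,0,-0.002],[0.138,0.001,-0.003],[0.173,0.001,-0.004],[0.207,0.002,-0.005],[0.242,0.002,-0.006],[0.277,0.003,-0.006],[0.312,0.003,-0.006],[0.347,0.003,-0.006],[0.365,0.003,-0.006],[0.365,0.003,-0.006]])

```text
time_s: 10.18
tcp_pos: [0.5904, 0.0056, 0.1268]
ee_rot: [[0.999, 0.024, -0.047], [0.052, -0.42, 0.906], [0.002, -0.907, -0.421]]
force: [-0.2, 0.8, -2.2]
width: 0.0032
```

```bash
python3 plan.py 65
python3 - <<'E'
from plant import arm
import cv2
from h import *
b=arm.grab_frame("scene"); a=arm.grab_frame("top")
cv2.imwrite("pics/g3.png",np.hstack([cv2.resize(b[140:300,120:320],(400,320)),cv2.resize(a[130:290,220:420],(400,320))]))
E
```

```text
10.1833 0.0032419705174236866 [0.5904 0.0056 0.1268] [-0.2  0.8 -2.2]
65.0 [-0.0006, -0.0007, -0.0007] [-0.0019, -0.0006, 0.0015]
```

View pics/g3.png

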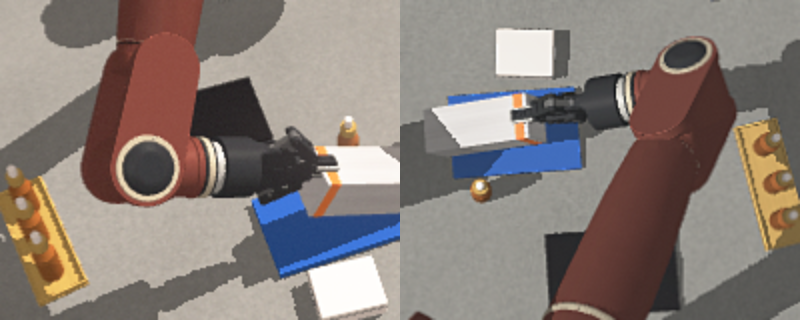

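```bash
python3 plan.py 67 70
cat > low.py <<'E'
from plant import arm
from h import *
import sys
w,phi=float(sys.argv[1]),float(sys.argv[2]); s=arm.get_state(); print(s["time_s"],s["width"],np.round(s["tcp_pos"],4),s["force"].round(1))
for a in map(float,sys.argv[3:]):
    r=np.radians(a); sl=.0068; U=np.array([0,0,1])
    ax=np.cos(r)*XM+np.sin(r)*U; az=-np.sin(r)*XM+np.cos(r)*U; toe=EDGE-sl*az; rim=toe+.062*ax+.17*az; R=tool(93,phi)
    d,t=delta(s,rim-R[:,1]*w/2+.0264*R[:,2],R); print(a,d.tolist(),t.tolist())
E
```

```text
10.2833 0.002619512823815857 [0.5906 0.0061 0.1277] [-0.1 -0.2 -2.8]
67.0 [-0.0009, 0.0052, -0.003] [0.036, -0.0001, 0.0033]
70.0 [-0.0009, 0.0125, -0.0063] [0.0884, -0.0001, 0.0033]
```

>>> play_rows(delta_pos=[[0,0.005,-0.0028],[0,0.009,-0.0045],[-0.0005,0.0125,-0.006],[-0.0005,0.0125,-0.006]], turn=[[0.036,0,0.001],[0.065,0,0.002],[0.088,0,0.003],[0.088,0,0.003]])

```text
time_s: 10.62
tcp_pos: [0.5903, -0.0048, 0.1182]
ee_rot: [[0.999, 0.017, -0.049], [0.052, -0.34, 0.939], [-0.001, -0.94, -0.34]]
force: [0.4, 1.1, -2.1]
width: 0.003
```

>>> play_rows(delta_pos=[[0,0,0],[0,-0.0005,0],[0,-0.001,0]], turn=[[0,0,0],[0,0,0],[0,0,0]], grip=0.006)

```text
time_s: 10.87
tcp_pos: [0.5908, -0.0041, 0.1207]
ee_rot: [[0.999, 0.019, -0.049], [0.053, -0.342, 0.938], [0.001, -0.939, -0.343]]
force: [-0.8, 0.6, -2.1]
width: 0.0058
```

```bash
python3 low.py .006 70 70 71
```

```text
10.8667 0.0057887890864798215 [ 0.5908 -0.0041  0.1207] [-0.8  0.6 -2.1]
70.0 [-0.0005, 0.0008, 0.0001] [0.0007, 0.0001, 0.0015]
71.0 [-0.0005, 0.0037, -0.001] [0.0007, 0.0001, 0.0015]
```

The model and the pose agree within 1 mm. The weight rests on the inner finger, so I'll open in steps while holding that finger in place.

>>> play_rows(delta_pos=[[0,-0.001,0],[0,-0.002,0],[0,-0.002,0]], turn=[[0,0,0],[0,0,0],[0,0,0]], grip=0.01)

```text
time_s: 11.12
tcp_pos: [0.5908, -0.0035, 0.1226]
ee_rot: [[0.999, 0.02, -0.049], [0.053, -0.342, 0.938], [0.002, -0.939, -0.343]]
force: [-0.4, -0.3, -1.5]
width: 0.0102
```

>>> play_rows(delta_pos=[[0,-0.001,0],[0,-0.002,0],[0,-0.002,0]], turn=[[0,0,0],[0,0,0],[0,0,0]], grip=0.014)

```text
time_s: 11.37
tcp_pos: [0.5907, -0.0029, 0.1241]
ee_rot: [[0.999, 0.019, -0.049], [0.052, -0.342, 0.938], [0.001, -0.939, -0.343]]
force: [-0.1, 0.3, -1.6]
width: 0.0141
```

>>> play_rows(delta_pos=[[0,-0.001,0],[0,-0.002,0],[0,-0.002,0]], turn=[[0,0,0],[0,0,0],[0,0,0]], grip=0.018)

```text
time_s: 11.62
tcp_pos: [0.5906, -0.0022, 0.1259]
ee_rot: [[0.999, 0.019, -0.049], [0.052, -0.342, 0.938], [0.001, -0.939, -0.343]]
force: [-0.4, 0.3, -1.3]
width: 0.0182
```

```bash
python3 low.py .018 70 70 74 78 82 86 88 90
```

```text
11.6167 0.018201578761676343 [ 0.5906 -0.0022  0.1259] [-0.4  0.3 -1.3]
70.0 [-0.0004, 0.0004, 0.0001] [0.0006, -0.0002, 0.0008]
74.0 [-0.0004, 0.0119, -0.0038] [0.0006, -0.0002, 0.0008]
78.0 [-0.0004, 0.0237, -0.0069] [0.0006, -0.0002, 0.0008]
82.0 [-0.0004, 0.0357, -0.0092] [0.0006, -0.0002, 0.0008]
86.0 [-0.0004, 0.0478, -0.0107] [0.0006, -0.0002, 0.0008]
88.0 [-0.0005, 0.0539, -0.0111] [0.0006, -0.0002, 0.0008]
90.0 [-0.0005, 0.06, -0.0112] [0.0006, -0.0002, 0.0008]
```

>>> play_rows(delta_pos=[[0,0.003,-0.001],[0,0.006,-0.002],[0,0.009,-0.003],[0,0.012,-0.0038],[0,0.015,-0.0046],[0,0.018,-0.0055],[0,0.021,-0.0062],[0,0.024,-0.0069],[0,0.027,-0.0075],[0,0.03,-0.008],[0,0.033,-0.0087],[0,0.036,-0.0092],[0,0.036,-0.0092]], turn=[[0,0,0],[0,0,0],[0,0,0],[0,0,0],[0,0,0],[0,0,0],[0,0,0],[0,0,0],[0,0,0],[0,0,0],[0,0,0],[0,0,0],[0,0,0]])

```text
time_s: 12.7
tcp_pos: [0.5915, -0.0233, 0.0944]
ee_rot: [[0.999, 0.018, -0.049], [0.052, -0.342, 0.938], [-0.0, -0.94, -0.342]]
force: [0.0, -0.6, -1.3]
width: 0.0181
```

```bash
python3 low.py .018 70 82 84 86 88 90
python3 - <<'E'
from plant import arm
import cv2
from h import *
b=arm.grab_frame("scene"); a=arm.grab_frame("top")
cv2.imwrite("pics/g4.png",np.hstack([cv2.resize(b[140:300,130:330],(400,320),interpolation=2),cv2.resize(a[130:290,220:420],(400,320),interpolation=2)]))
E
```

```text
12.7 0.018134171740544026 [ 0.5915 -0.0233  0.0944] [ 0.  -0.6 -1.3]
82.0 [-0.0002, -0.0011, -0.0001] [0.0002, -0.0001, -0.0002]
84.0 [-0.0002, 0.0049, -0.001] [0.0002, -0.0001, -0.0002]
86.0 [-0.0002, 0.011, -0.0016] [0.0002, -0.0001, -0.0002]
88.0 [-0.0002, 0.0171, -0.002] [0.0002, -0.0001, -0.0002]
90.0 [-0.0002, 0.0231, -0.0022] [0.0002, -0.0001, -0.0002]
```

View pics/g4.png

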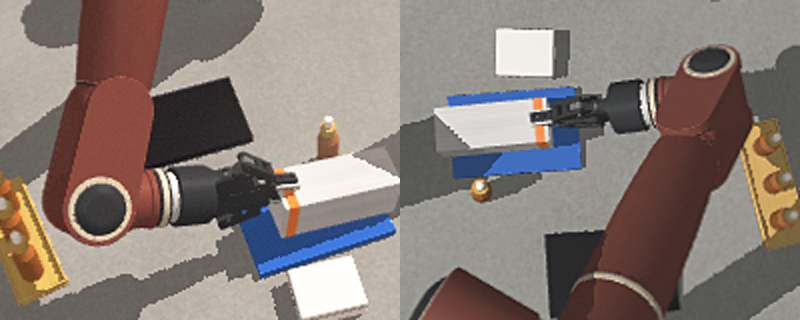

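The pose tracks the plan. The wrist is getting close to the tray in y, so I'll lean the tool back to 62° during the last degrees, which keeps the wrist high.

```bash
for q in "70 82" "68 84" "66 86" "64 88" "62 90"; do python3 low.py .023 $q | tail -1; done
```

```text
82.0 [-0.0003, -0.0031, -0.0001] [0.0003, -0.0001, 0.0004]
84.0 [-0.0003, 0.0039, -0.0006] [-0.0347, -0.0001, 0.0004]
86.0 [-0.0003, 0.0109, -0.0008] [-0.0696, -0.0001, 0.0004]
88.0 [-0.0003, 0.0179, -0.0009] [-0.1045, -0.0001, 0.0004]
90.0 [-0.0003, 0.0249, -0.0008] [-0.1394, -0.0001, 0.0004]
```

>>> play_rows(delta_pos=[[0,-0.0015,0],[0,-0.0025,0],[0,-0.0025,0],[0,-0.001,0],[0,0.001,0],[0,0.003,0],[0,0.005,0],[0,0.007,0],[0,0.009,-0.0005],[0,0.011,-0.0005],[0,0.013,-0.0005],[0,0.015,-0.0005],[0,0.017,-0.0005],[0,0.017,-0.0005]], turn=[[0,0,0],[0,0,0],[0,0,0],[-0.01,0,0],[-0.02,0,0],[-0.03,0,0],[-0.04,0,0],[-0.05,0,0],[-0.06,0,0],[-0.07,0,0],[-0.08,0,0],[-0.09,0,0],[-0.1,0,0],[-0.1,0,0]], grip=0.023)

```text
time_s: 13.97
tcp_pos: [0.5921, -0.0295, 0.0792]
ee_rot: [[0.999, 0.024, -0.047], [0.052, -0.435, 0.899], [0.001, -0.9, -0.435]]
force: [0.1, -0.9, -0.7]
width: 0.0234
```

```bash
python3 low.py .023 64 88 90; python3 low.py .023 62 90 91|tail -2
```

```text
13.9667 0.023393170914166563 [ 0.5921 -0.0295  0.0792] [ 0.1 -0.9 -0.7]
88.0 [-0.0005, 0.001, -0.0002] [-0.0034, -0.0003, 0.0008]
90.0 [-0.0005, 0.0071, 0.0003] [-0.0034, -0.0003, 0.0008]
90.0 [-0.0005, 0.008, 0.0006] [-0.0383, -0.0003, 0.0008]
91.0 [-0.0005, 0.011, 0.0009] [-0.0383, -0.0003, 0.0008]
```

Now the last 2° plus a few mm so the finger comes free under the rim, at 1 mm per row.

>>> play_rows(delta_pos=[[0,0.001,0],[0,0.002,0],[0,0.003,0],[0,0.004,0],[0,0.005,0],[0,0.006,0.0003],[0,0.007,0.0005],[0,0.008,0.0005],[0,0.009,0.0005],[0,0.01,0.0005],[0,0.01,0.0005]], turn=[[-0.005,0,0],[-0.01,0,0],[-0.015,0,0],[-0.02,0,0],[-0.025,0,0],[-0.03,0,0],[-0.035,0,0],[-0.038,0,0],[-0.038,0,0],[-0.038,0,0],[-0.038,0,0]])

```text
time_s: 14.88
tcp_pos: [0.5922, -0.0334, 0.0699]
ee_rot: [[0.999, 0.025, -0.046], [0.052, -0.468, 0.882], [0.001, -0.884, -0.468]]
force: [-1.0, 0.5, -0.1]
width: 0.0229
```

```bash
python3 low.py .023 62 90
python3 - <<'E'
from plant import arm
import cv2
from h import *
b=arm.grab_frame("scene"); a=arm.grab_frame("top")
cv2.imwrite("pics/g5t.png",a);cv2.imwrite("pics/g5s.png",b)
cv2.imwrite("pics/g5.png",np.hstack([cv2.resize(b[180:300,220:370],(400,320),interpolation=2),cv2.resize(a[150:270,200:350],(400,320),interpolation=2)]))
E
```

```text
14.8833 0.02288200523438903 [ 0.5922 -0.0334  0.0699] [-1.   0.5 -0.1]
90.0 [-0.0004, -0.0021, 0.0] [-0.0013, -0.0003, 0.0005]
```

View pics/g5.png

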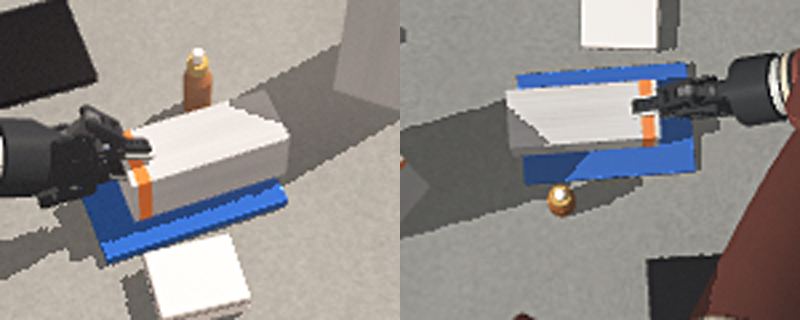

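>>> play_rows(delta_pos=[[0,0,-0.005],[0,0,-0.01],[0,0,-0.018],[0,0,-0.026],[0,0,-0.034],[0,0,-0.042],[0,0,-0.05],[0,-0.018,-0.06],[0,-0.04,-0.07],[0,-0.06,-0.08],[0,-0.09,-0.097],[0,-0.12,-0.113],[0,-0.14,-0.125],[0,-0.17,-0.14],[0,-0.17,-0.14]], turn=[[0,0,0],[0,0,0],[0,0,0],[0,0,0],[0,0,0],[0,0,0],[0,0,0],[0,0,0],[0,0,0],[-0.1,0,0],[-0.2,0,0],[-0.3,0,0],[-0.4,0,0],[-0.5,0,0],[-0.5,0,0]])

```text
time_s: 16.23
tcp_pos: [0.5976, -0.0769, 0.2986]
ee_rot: [[0.998, 0.057, -0.015], [0.055, -0.839, 0.542], [0.018, -0.542, -0.84]]
force: [0.8, -0.8, 2.1]
width: 0.0228
```

Run:
```python
from plant import arm
import cv2
from h import *
print(arm.get_state()["tcp_pos"],arm.get_state()["time_s"])
b=arm.grab_frame("scene"); a=arm.grab_frame("top")
cv2.imwrite("pics/g6t.png",a);cv2.imwrite("pics/g6s.png",b)
cv2.imwrite("pics/g6.png",np.hstack([cv2.resize(b[180:300,220:370],(400,320),interpolation=2),cv2.resize(a[150:270,200:350],(400,320),interpolation=2)]))
```

```text
[ 0.59759231 -0.07691816  0.29857456] 16.2333
```

View pics/g6.png

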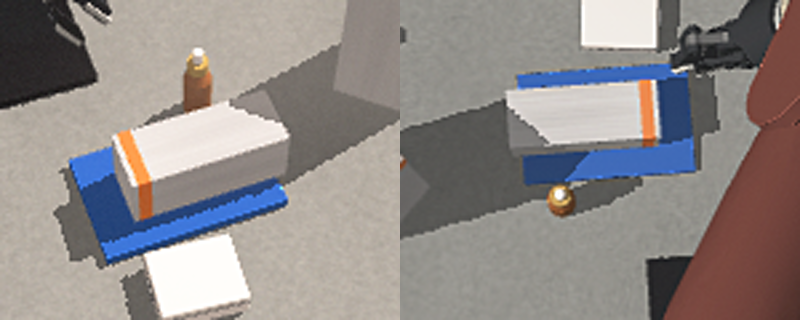

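The canister lies on the mat, mouth towards -x, and the bottles and the box still stand. Now I'll measure its pose.

Run:
```python
from plant import arm
from h import *
t=arm.get_calibration("top");s=arm.get_calibration("scene")
k=400/150; kv=320/120
L=[(106,91),(252,79),(260,146)]
for u,v in L:
    d=at(t,u/k+200-.3,v/kv+150-.3,.078)-EDGE; print("T along %.4f lat %.4f"%(d@XM,d@YM))
for u,v in((231,103),(289,137),(114,152),(136,188)):
    d=at(s,u/k+220-.3,v/kv+180-.3,.078)-EDGE; print("S along %.4f lat %.4f"%(d@XM,d@YM))
for o in(0,.007,.012):
    print(o,[(((proj(t,EDGE+XM*(o+a)+YM*b+[0,0,.066])-[200,150])*[k,kv])).round(0).tolist() for a,b in((0,-.033),(-.17,-.033),(-.17,.033),(0,.033))])
for o in(0,.007,.012):
    print(o,[(((proj(s,EDGE+XM*(o+a)+YM*b+[0,0,h])-[220,180])*[k,kv])).round(0).tolist() for a,b,h in((0,-.033,.066),(0,.033,.066),(-.17,-.033,.066),(-.17,.033,.066),(0,-.033,0))])
```

```text
T along 0.0108 lat -0.0331
T along -0.1544 lat -0.0345
T along -0.1572 lat 0.0424
S along -0.0299 lat 0.0296
S along 0.0090 lat -0.0314
S along -0.1638 lat 0.0141
S along -0.1574 lat -0.0345
0 [[115.0, 90.0], [265.0, 79.0], [270.0, 136.0], [119.0, 147.0]]
0.007 [[109.0, 90.0], [259.0, 79.0], [264.0, 137.0], [112.0, 148.0]]
0.012 [[104.0, 90.0], [255.0, 79.0], [259.0, 137.0], [108.0, 148.0]]
0 [[281.0, 140.0], [255.0, 92.0], [123.0, 190.0], [102.0, 139.0], [277.0, 176.0]]
0.007 [[287.0, 138.0], [262.0, 90.0], [129.0, 188.0], [108.0, 137.0], [283.0, 174.0]]
0.012 [[291.0, 137.0], [266.0, 88.0], [134.0, 186.0], [113.0, 135.0], [287.0, 172.0]]
```

The overhang is about 10 mm, which is what tipping over a 12 mm mat naturally gives, and it lies straight to within about 1°. I've viewed 12 pictures, so I'll check the bystanders by template matching.

Run:
```python
import cv2
for n,R in(("scene",dict(tray=(115,215,168,295),stray=(284,194,304,228),box=(272,266,316,303),jar=(398,174,432,214),big=(346,134,400,224))),("top",dict(tray=(386,185,428,257),stray=(252,216,270,234),box=(266,142,300,170),jar=(125,194,158,225)))):
    a=cv2.imread(f"pics/{n}0.png"); b=cv2.imread(f"pics/g6{n[0]}.png")
    for k,(x0,y0,x1,y1) in R.items():
        r=cv2.matchTemplate(b[y0-12:y1+12,x0-12:x1+12],a[y0:y1,x0:x1],cv2.TM_CCOEFF_NORMED); _,v,_,p=cv2.minMaxLoc(r); print(n,k,round(v,3),p[0]-12,p[1]-12)
```

```text
scene tray 0.978 0 0
scene stray 0.485 0 -5
scene box 0.996 0 0
scene jar 0.997 0 0
scene big 0.973 0 0
top tray 0.89 0 0
top stray 1.0 0 0
top box 1.0 0 0
top jar 1.0 0 0
```

```bash
python3 -c "
from plant import arm
print(arm.sign_off(), arm.get_state()['time_s'])"
```

```text
the job is handed in; nothing more can be done
the job is handed in; nothing more can be done
```

The canister now lies flat and straight along the blue mat with its mouth towards -x, and the job is handed in at about 16 s of the 64 s.

**What I did:** I pinched its far wall at the rim and squared it to the mat on the bench. I tipped it over the edge to 70° in the pinch. For the rest I eased it down on the inner finger with no drop seen, then withdrew clear. It was never lifted off its support on purpose; the force readings were only a few newtons throughout.

**Last checks:**
- **Alignment:** the canister is straight to the mat within about 1° and centred across it to about 1–2 mm.
- **Bottom end:** it overhangs the mat's edge by about 10 mm (±2 mm). Tipping over a 12 mm mat naturally gives this, so I left it.
- **Bystanders:** the tray bottles, slide box, jar and larger canister matched their starting positions with zero pixel shift.
- **One check disagreed:** the stray dropper matched poorly in the scene view (score 0.485), probably because the canister behind it changed the background. In the top view it matched exactly with no shift, and the pictures show it standing.

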